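# Snap the cover onto the terminal block and keep it pressed

## Robot

A 6-joint arm with a two-finger parallel gripper is mounted at the origin on the work surface; the furniture and walls round the work are solid. World frame = base frame: x ahead of the robot, y to its left, z up, the work surface at z = 0. Lengths are in m, angles in rad, forces in N, time in s.
With the tool pointing down it reaches from about 0.325 to 0.925 m from the base axis. Payload 3.1 kg.
Tool frame: the origin (TCP) lies midway between the tips of the shut fingers; the grasp point (between the pads) lies 19 mm behind it; y points along the fingers, x is the direction in which the jaws open and shut, and the axes are right-handed (so a half turn about y gives the same grasp; the last joint's range is limited). The gripper opens to 85 mm and grips with 20 to 120 N. Pads are 22 mm wide; open, the fingers measure 114 mm over their backs; the gripper's body (76 mm by 85 mm) begins 54 mm behind the grasp point. The pads swing forward as they close: fully open they stand 13 mm farther back than shut.
Start: joints at [-0.112, 0.217, 1.613, -0, 1.311, -0.112], TCP at [0.625, 0, 0.231] pointing down, gripper open.
Joint ranges: [-2.75, 2.75], [-0.78, 2.1], [0.31, 2.55], [-1.13, 4.27], [0.13, 2.63], [-2.58, 2.58]. Speed limits (rad/s): [2.79, 2.79, 3.14, 3.14, 3.14, 3.14].

## Interface

Orientations are given as a unit quaternion [w, x, y, z].
In Python, from rig import r, vision gives the robot as it stands.
- The arm moves only by the tool move_arm, never from a script. Its argument "rows" is a list of rows, each a list of 3 entries, a list of its own where there are three numbers: the turn, a rotation vector about the tool's x, y, z in rad, then the shift along the tool's x, y, z in m, then the opening, from -1 (shut) to 1 (fully open). In form: [[[wx, wy, wz], [x, y, z], gripper], ...]. A call has exactly 5 rows; each row shifts and turns the commanded pose from where the row before left it, along the tool's axes as they then stand; what a row does not reach is not made up. A row lasts 1/12 s, in which the tool goes at most 41.7 mm and 7.16 degrees, less where a joint would pass 70% of its speed; a pose out of reach is approached as far as the arm can. A call is refused whole if a number of a shift passes 0.0417 or a number of a turn 0.125, either way. A call with a gripper value outside its range is refused whole. The fingers move at their own pace and stop on an object; "squeeze" is the grip in N (left out, the last holds). Time passes only in rows, so rows that do not move let the fingers close, or fill a call up. It gives the time, the measured TCP pose, the force and the opening at its end, in the units of the state.
- r.get_obs(): the state, without advancing time (a new reading comes with each control period).
- vision.snapshot(name): name is "scene" or "side" or "wrist"; returns the picture (480x640x3 uint8, blue, green, red); there is no depth.
- vision.calibration(name): a dict with "fx", "fy", "cx", "cy" (pixels), "k1" (the pictures are not rectified: a ray, as slopes to the right and down, at radius r is drawn at 1 + k1 r^2 times it, then the intrinsics apply), "extrinsics" (4x4, takes a point from camera to world coordinates); the wrist camera has in their place "T_tool_cam" (4x4, takes a point from camera to tool coordinates, whose origin is the TCP and whose axes are the tool frame's). Camera axes: x right, y down, z forward; pixel columns grow to the right and rows downward; lengths in m; the calibration is good to about 2 mm. A picture is of the moment at which its call begins: read the wrist's pose just before it. calibration takes no time and is no camera call.
- r.finish_job(): hands the job in, once; it reports no verdict.
The state is a dict: "time_s": time; "q": joint angles; "qvel": joint speeds; "effort": joint torques, N m; "eef_pos": TCP position; "tcp_rot": TCP orientation; "wrist_force": force on the tool from outside, world axes, zero at the start; "wrist_torque": the same for the moment, N m; "finger_gap": opening from 0.0 (shut) to 1.0 (fully open).
Only numpy, scipy, OpenCV 4.12 (cv2) and the standard library are available. Lean on these libraries where they do the work, as an engineer would, in place of code of your own. Each camera call takes 0.05 s, during which the arm holds its last target.

## Task

Take the long cover (not the short one) by the grip rib on its top out of the rack, lower its flat blade into the slot of the terminal block with the rib along the slot, and press it down past the force drop until both spring catches have snapped over its ends. Then keep pressing the cover firmly down on its seat (about 10 N) while still gripping the rib: the program finishes holding and pressing it like this. Leave the short cover, the loupe and the wooden-handled stamp where they are.

Things in the scene. Friction and masses are not known exactly. Their poses are not given: they have to be found in the camera images.
- terminal_block: Black terminal block fixed to the bench: foot 116 x 56 x 6 mm, raised body 66 (x) x 48 (y) mm, top 30 mm above the bench. Origin: centre of its underside, on the bench, z up. At each x end a steel spring catch, 20 mm wide, rises to 48 mm; the heads slope down and inwards (from 48 to 39 mm height) to a gap of 56 mm between them; their flat undersides are at 37.5 mm height.
- slot_mouth (a point): Centre of the slot's mouth in the block's top face, 30 mm above the bench. The slot, 47 x 8 mm and 22 mm deep, runs along the block's x between two rows of brass screws.
- seat: Two thin rubber strips, 60 x 8 x 2 mm, fixed on top of the terminal block at y = +18.5 and -18.5 mm, on which the cover rests when home; their top is 32 mm above the bench. The body's origin is that of the terminal block (on the bench, under its centre).
- catch_a (a joint): Spring catch at the +x end of the terminal block: 0 m = closed (rest), grows as it is forced outwards, at most 0.007. About 3 N to start moving it, 5.5 N at 4 mm.
- catch_b (a joint): The same at the -x end of the block: 0 m = closed, grows outwards.
- long_cover: The cover that fits, grey plastic, 40 to 70 g: plate 64 (x) x 46 (y) x 4 mm. Origin: centre of the plate's underside, z up. Below it a flat blade along x, 40 long, 4 thick, 20 deep (last 5 mm of it 34 long, 2.4 thick). It starts with the blade in a rack slot, origin 28 mm above the bench. It fits the block either way round.
- cover_rib (a point): Middle of the long cover's grip rib, 15 mm above the cover's origin. The rib runs along x: 34 long, 10 thick (y), 22 high from the plate's top. Pressing home: the plate ends meet the catch slopes with the origin at 44 mm height, the push rises to 10 to 15 N, then drops; it lands on the seat with the origin at 32 mm, the catch heads 1.5 mm above the plate.
- short_cover: A cover for another block, the same but the plate only 44 mm long and the blade 26 mm long, in the other slot of the rack. Bystander.
- cover_rack: Aluminium rack block, 66 (x) x 170 (y) x 28 mm, fixed, origin at the centre of its underside on the bench; two slots 49 x 9 mm along its x, 24 mm deep, at y = +50 and -50 mm hold the two covers, either cover in either slot.
- loupe: Black eye loupe, 37 mm diameter, 34 mm high, standing on the bench; origin at the centre of its underside. Bystander.
- check_stamp: Hand stamp with a wooden handle, 24 x 34 x 67 mm, standing on the bench; origin at the centre of its underside. Bystander.
Things that resemble listed ones, but are neither listed nor needed, are in the scene too. What is shaped like the long_cover but pink or turquoise is not meant.

How it is judged:
On the way, in this order (a step that is already met when the one before it is completed fails the run):
1. the long cover's blade is in the slot of the terminal block, the cover lined up with it (z of long_cover in the frame of terminal_block below 0.047 m and horizontal distance between long_cover and terminal_block below 0.006 m and angle between the x axis of long_cover and the x axis of terminal_block, either way round below 0.15 rad), for 0.1 s.
2. the cover has snapped home: on its seat, both catches closed over its ends (z of long_cover in the frame of terminal_block below 0.0335 m and value of joint each of catch_a, catch_b below 0.0015 m), for 0.2 s.
At the end, for the whole second after the job is handed in: The long cover is home (origin under 33.5 mm above the block's underside, within 5 mm of its centre, level within 0.06 rad), both catches are under 1.5 mm open, the fingers hold the cover and it presses on its seat with over 4 N through the last second (all of step 2 and horizontal distance between long_cover and terminal_block below 0.005 m and angle between long_cover's own z axis and vertical below 0.06 rad and contact force between long_cover and seat above 4 N and contact force between the fingers and long_cover above 2 N); the arm keeps its last pose, push and grip.
It fails at once if the short cover is lifted or moved more than 20 mm (distance of short_cover from where it was at the start of the episode above 0.02 m).
It fails at once if the loupe is moved more than 20 mm (distance of loupe from where it was at the start of the episode above 0.02 m).
It fails at once if the stamp is moved more than 20 mm (distance of check_stamp from where it was at the start of the episode above 0.02 m).
It also fails if it takes over 38 s, if anything falls off the work surface, if the arm or the gripper's body presses on something with over 40 N, if the wrist force passes 120 N, or if a joint passes its speed limit or range.

## Working session

There is one attempt and no reset: what is moved stays moved. The work goes in short steps, Python scripts to look and compute and a tool call to move; the robot and the scene stay as the last step left them, time stands still between calls to the robot, and variables do not carry over. Pictures are saved under pics/ and viewed, and the job is handed in when it is done.

Besides the shell and the picture viewer there is one more tool, called as a command line: name --argument value ..., lists and objects as JSON in quotes. move_arm: Moves the arm, as the interface text tells. Its arguments: {"type":"object","properties":{"rows":{"type":"array","items":{"type":"array"}},"squeeze":{"type":"number"}},"required":["rows"]}

```bash
ls; mkdir -p pics; cat > h.py <<'E'
import numpy as np, cv2, json
from rig import r, vision
from scipy.spatial.transform import Rotation as R
def snap(n,f):
    o=r.get_obs(); im=vision.snapshot(n); cv2.imwrite('pics/'+f,im); return o,im
def camT(n,o=None):
    c=vision.calibration(n)
    if n=='wrist':
        q=o['tcp_rot']; T=np.eye(4); T[:3,:3]=R.from_quat([q[1],q[2],q[3],q[0]]).as_matrix(); T[:3,3]=o['eef_pos']
        return c,T@np.array(c['T_tool_cam'])
    return c,np.array(c['extrinsics'])
def ray(c,T,px):
    K=np.array([[c['fx'],0,c['cx']],[0,c['fy'],c['cy']],[0,0,1.]])
    p=cv2.undistortPoints(np.array([[px]],float),K,np.array([c['k1'],0,0,0,0.]))[0,0]
    return T[:3,3],T[:3,:3]@np.array([p[0],p[1],1])
def atz(c,T,px,z):
    o,d=ray(c,T,px); return o+d*(z-o[2])/d[2]
def proj(c,T,P):
    p=(np.asarray(P,float)-T[:3,3])@T[:3,:3]; s=p[...,:2]/p[...,2:]
    s=s*(1+c['k1']*(s**2).sum(-1,keepdims=True)); return s*[c['fx'],c['fy']]+[c['cx'],c['cy']]
def tri(rays):
    A=np.zeros((3,3));b=np.zeros(3)
    for o,d in rays:
        d=d/np.linalg.norm(d);M=np.eye(3)-np.outer(d,d);A+=M;b+=M@o
    return np.linalg.solve(A,b)
E
python3 - <<'E'
from h import *
for n in ['scene','side','wrist']:
    o,im=snap(n,n+'0.png'); c,T=camT(n,o); print(n,c['fx'],c['k1'],T.round(3).tolist())
print(o)
E
```

```text
pics
scene 462.7600746375742 -0.05063875154586582 [[0.999, -0.024, 0.034, 0.464], [-0.041, -0.731, 0.681, -0.685], [0.009, -0.682, -0.731, 0.715], [0.0, 0.0, 0.0, 1.0]]
side 438.56449032696867 -0.10872555177868307 [[-0.999, -0.002, -0.037, 0.54], [0.029, 0.581, -0.813, 0.777], [0.024, -0.814, -0.581, 0.66], [0.0, 0.0, 0.0, 1.0]]
wrist 359.6618843263643 -0.06435707764250188 [[1.0, 0.002, -0.003, 0.625], [0.001, -0.953, -0.302, 0.077], [-0.003, 0.302, -0.953, 0.371], [0.0, 0.0, 0.0, 1.0]]
{'time_s': 0.1, 'q': array([-1.12190535e-01,  2.17709114e-01,  1.61480532e+00, -1.40266623e-05,
        1.31132312e+00, -1.12186835e-01]), 'qvel': array([ 0.0004418 , -0.00212118, -0.00428753,  0.00067919, -0.00117946,
        0.00074012]), 'effort': array([-3.89421966e-04, -3.98076224e+01, -3.04969239e+01, -1.69335931e-04,
        4.17826959e-03,  6.71974954e-05]), 'eef_pos': array([6.24244002e-01, 1.09113609e-04, 2.30063481e-01]), 'tcp_rot': array([ 0.70719043, -0.70702224,  0.00078927,  0.00078921]), 'wrist_force': array([-0.58816732, -0.57471876, -1.06871888]), 'wrist_torque': array([-0.07261276,  0.00966659,  0.00261298]), 'finger_gap': 0.9973898286962786}
```

View pics/scene0.png

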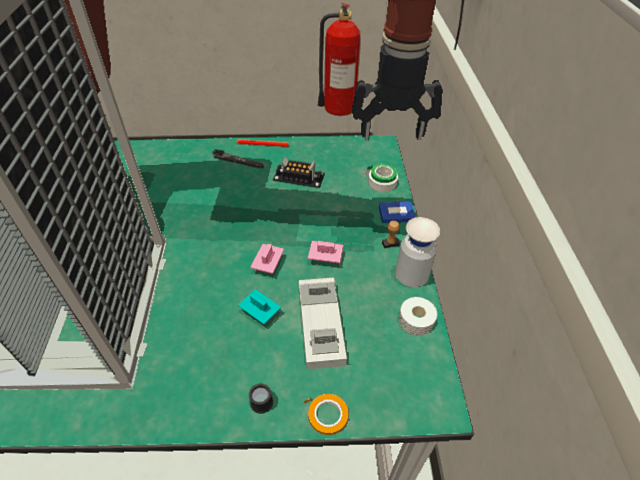

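View pics/side0.png

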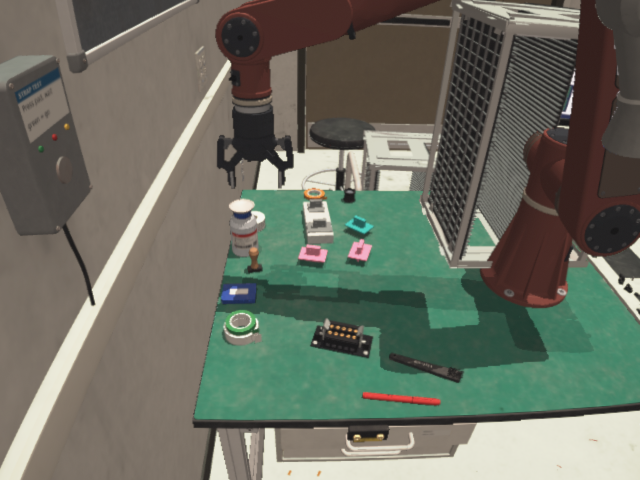

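View pics/wrist0.png

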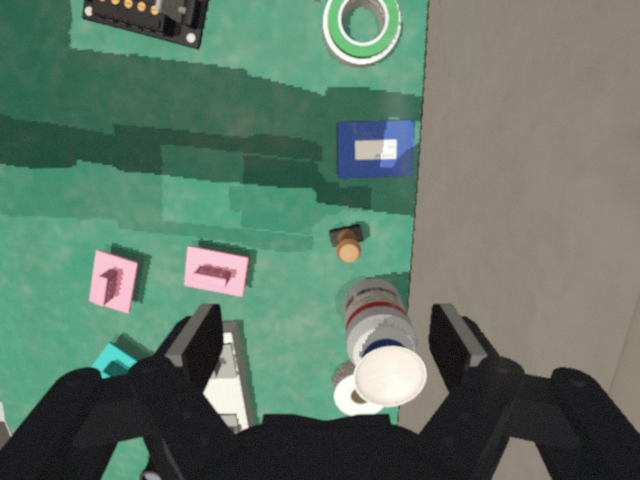

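```bash
python3 - <<'E'
from h import *
im=cv2.imread('pics/scene0.png'); a=cv2.resize(im[270:375,280:370],None,fx=5.5,fy=5.5,interpolation=cv2.INTER_CUBIC); cv2.imwrite('pics/c1.png',a)
b=cv2.resize(im[150:195,265:335],None,fx=10,fy=10,interpolation=cv2.INTER_CUBIC); cv2.imwrite('pics/c2.png',b)
s=cv2.imread('pics/side0.png')
b=cv2.resize(s[180:250,280:350],None,fx=8,fy=8,interpolation=cv2.INTER_CUBIC); cv2.imwrite('pics/c3.png',b)
c,T=camT('scene')
for p in [(301,281),(334,279),(346,360),(308,366)]: print(atz(c,T,p,.028).round(4))
for p in [(274,181),(322,187),(326,172),(280,166)]: print('blk',atz(c,T,p,.0).round(4))
for p in [(392,243),(418,282),(419,315),(260,400),(397,212),(237,158),(470,436)]: print('o',atz(c,T,p,.0).round(3))
E
```

```text
[ 0.4567 -0.1469  0.028 ]
[ 0.5189 -0.1443  0.028 ]
[ 0.5282 -0.3138  0.028 ]
[ 0.4656 -0.3223  0.028 ]
blk [0.3956 0.181  0.    ]
blk [0.5099 0.1553 0.    ]
blk [0.5223 0.2115 0.    ]
blk [0.409  0.2388 0.    ]
o [ 0.65 -0.03  0.  ]
o [ 0.685 -0.136  0.   ]
o [ 0.673 -0.212  0.   ]
o [ 0.387 -0.365  0.   ]
o [0.675 0.064 0.   ]
o [0.299 0.275 0.   ]
o [ 0.711 -0.436  0.   ]
```

View pics/c1.png

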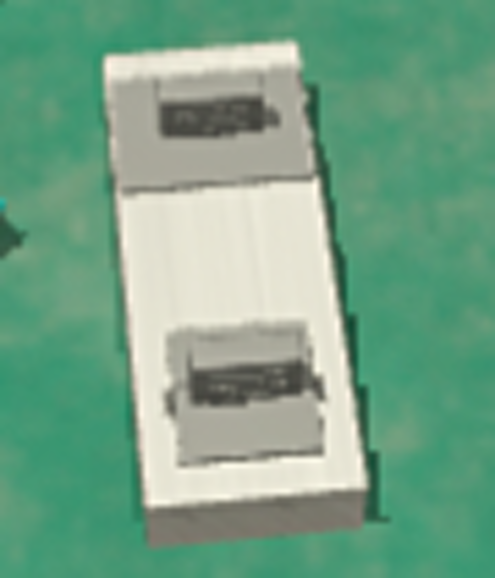

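View pics/c2.png

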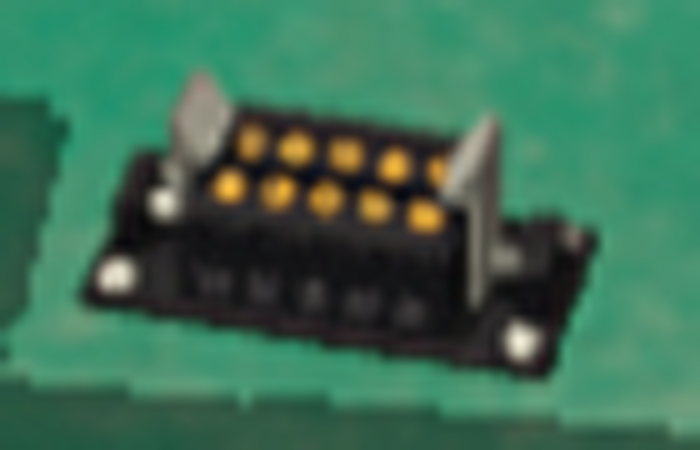

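View pics/c3.png

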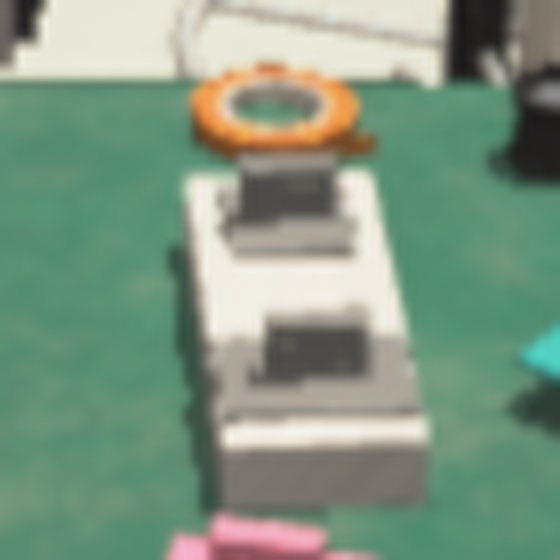

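Could be mistaken for the target, in scene pixels:
- pink covers at (267,258) and (325,251)
- turquoise cover at (260,307)
- short grey cover at (324,341), at the near end of the rack; its plate is much narrower than the rack
- long grey cover at (319,292), at the +y end; its plate is as wide as the 66 mm rack. This is my choice.

The block is at about (0.459, 0.197) with a yaw of about -0.22. I'll move over the rack for a close look.

move_arm --rows '[[[0,0,0],[-0.0135,0,-0.018],1],[[0,0,0],[-0.0135,0,-0.018],1],[[0,0,0],[-0.0135,0,-0.018],1],[[0,0,0],[-0.0135,0,-0.018],1],[[0,0,0],[-0.0135,0,-0.018],1]]'

```text
time_s: 0.57
eef_pos: [0.5565, -0.0905, 0.2308]
tcp_rot: [0.707, -0.707, 0.0, 0.0]
wrist_force: [1.0, 0.1, -0.7]
finger_gap: 0.999
```

move_arm --rows '[[[0,0,0],[-0.0135,0,-0.018],1],[[0,0,0],[-0.0135,0,-0.018],1],[[0,0,0],[-0.0135,0,-0.018],1],[[0,0,0],[-0.0135,0,-0.018],1],[[0,0,0],[-0.0135,0,-0.018],1]]'

```text
time_s: 0.98
eef_pos: [0.489, -0.1806, 0.2309]
tcp_rot: [0.707, -0.707, 0.0, 0.0]
wrist_force: [-0.9, -1.1, -0.2]
finger_gap: 0.998
```

move_arm --rows '[[[0,0.12,0],[0,0,0],1],[[0,0.12,0],[0,0,0],1],[[0,0.12,0],[0,0,0],1],[[0,0.12,0],[0,0,0],1],[[0,0.12,0],[0,0,0],1]]'

```text
time_s: 1.4
eef_pos: [0.4896, -0.1799, 0.2309]
tcp_rot: [0.675, -0.675, 0.211, -0.211]
wrist_force: [0.5, -0.5, 0.6]
finger_gap: 1.002
```

move_arm --rows '[[[0,0.12,0],[0,0,0],1],[[0,0.12,0],[0,0,0],1],[[0,0.12,0],[0,0,0],1],[[0,0.12,0],[0,0,0],1],[[0,0.12,0],[0,0,0],1]]'

```text
time_s: 1.82
eef_pos: [0.4897, -0.1798, 0.2309]
tcp_rot: [-0.582, 0.582, -0.401, 0.401]
wrist_force: [0.6, -0.1, 0.6]
finger_gap: 0.997
```

move_arm --rows '[[[0,0.12,0],[0,0,0],1],[[0,0.12,0],[0,0,0],1],[[0,0.08,0],[0,0,0],1],[[0,0,0],[0,0,0],1],[[0,0,0],[0,0,0],1]]'

```text
time_s: 2.23
eef_pos: [0.4898, -0.1799, 0.231]
tcp_rot: [-0.513, 0.513, -0.487, 0.486]
wrist_force: [0.8, 0.1, 0.6]
finger_gap: 1.005
```

```bash
python3 - <<'E'
from h import *
o,im=snap('wrist','w1.png'); print(o['time_s'],o['eef_pos'],o['q'].round(3)); c,T=camT('wrist',o); print(T.round(3).tolist())
np.save('T_w1.npy',T)
o,im=snap('scene','s1.png')
cv2.imwrite('pics/s1c.png',cv2.resize(im[130:210,240:360],None,fx=6,fy=6,interpolation=cv2.INTER_CUBIC))
E
```

```text
2.2333 [ 0.48975761 -0.17986012  0.23096296] [-0.487 -0.004  1.855 -0.     1.291  1.031]
[[0.054, -0.951, -0.304, 0.567], [-0.999, -0.051, -0.016, -0.176], [-0.0, 0.304, -0.953, 0.372], [0.0, 0.0, 0.0, 1.0]]
```

View pics/w1.png

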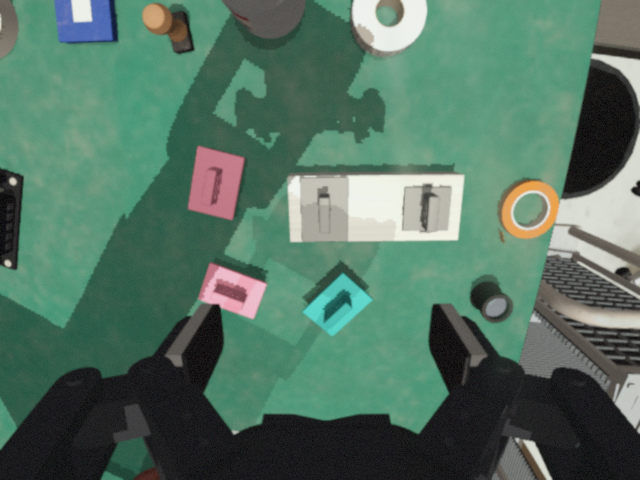

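View pics/s1.png

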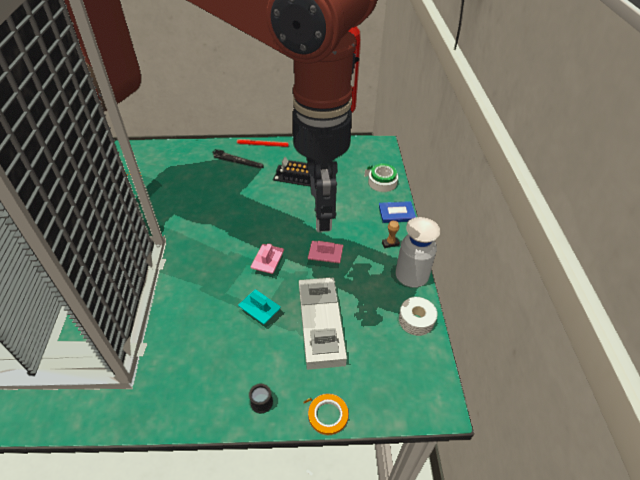

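```bash
python3 - <<'E'
from h import *
im=cv2.imread('pics/w1.png'); a=cv2.resize(im[160:255,280:380],None,fx=6,fy=6,interpolation=cv2.INTER_CUBIC); cv2.imwrite('pics/w1c.png',a)
im=cv2.imread('pics/s1.png'); a=cv2.resize(im[272:312,292:342],None,fx=14,fy=14,interpolation=cv2.INTER_CUBIC); cv2.imwrite('pics/s1c.png',a)
E
```

```text
(no output)
```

View pics/w1c.png

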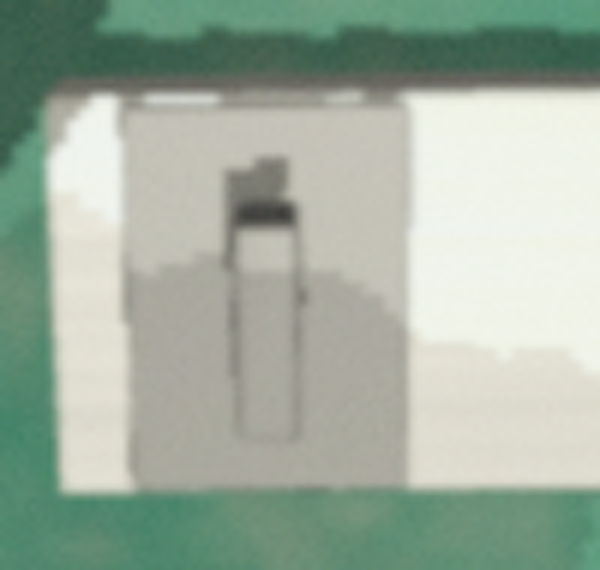

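View pics/s1c.png

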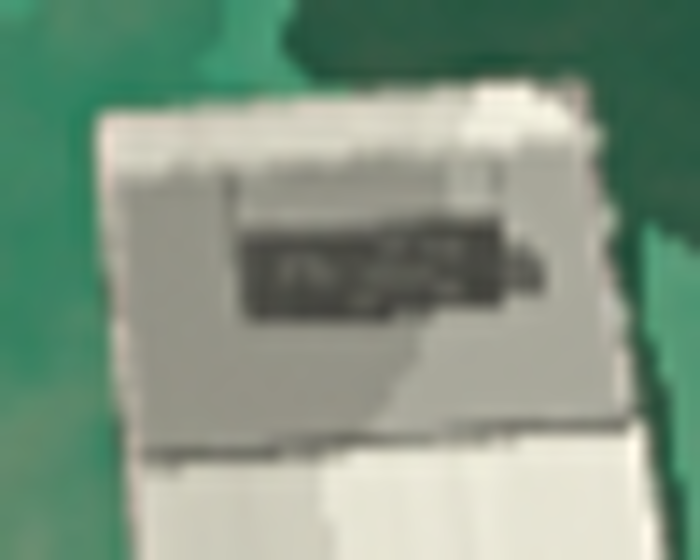

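```bash
python3 - <<'E'
from h import *
c,_=camT('scene'); Ts=_; cs=c; cw=vision.calibration('wrist'); Tw=np.load('T_w1.npy')
w=lambda p:(280+(p[0]+.5)/6-.5,160+(p[1]+.5)/6-.5); s=lambda p:(292+(p[0]+.5)/14-.5,272+(p[1]+.5)/14-.5)
rw=[(235,228),(296,226),(299,440),(236,440)] # far(+x) left(+y), far -y, near -y, near +y
rs=[(497,155),(503,218),(240,235),(235,172)]
P=[]
for a,b in zip(rw,rs):
    p=tri([ray(cw,Tw,w(a)),ray(cs,Ts,s(b))]); P.append(p); print('rib tri',p.round(4),'w@.054',atz(cw,Tw,w(a),.054).round(4),'s',atz(cs,Ts,s(b),.054).round(4))
print(np.mean(P,0))
q=[atz(cw,Tw,w(a),.054) for a in rw]; print('wrist rib c',np.mean(q,0), 'yaw',np.arctan2(*( (q[0]+q[1]-q[2]-q[3])[[1,0]])))
q=[atz(cw,Tw,w(a),.032) for a in [(122,102),(408,100),(409,488),(133,490)]]; print(np.round(q,4)); print('wrist plate c',np.mean(q,0),'yaw',np.arctan2(*( (q[0]+q[1]-q[2]-q[3])[[1,0]])))
q=[atz(cs,Ts,s(a),.054) for a in rs]; print('scene rib c',np.mean(q,0))
# rack long edge yaw, wrist, z .028
o=r.get_obs(); print(R.from_quat(o['tcp_rot'][[1,2,3,0]]).as_matrix().round(4))
E
```

```text
rib tri [ 0.5039 -0.1735  0.0551] w@.054 [ 0.5039 -0.1735  0.054 ] s [ 0.5038 -0.1725  0.054 ]
rib tri [ 0.5043 -0.1825  0.0536] w@.054 [ 0.5047 -0.1826  0.054 ] s [ 0.504  -0.1827  0.054 ]
rib tri [ 0.4709 -0.1847  0.0542] w@.054 [ 0.4714 -0.1849  0.054 ] s [ 0.4704 -0.1843  0.054 ]
rib tri [ 0.4705 -0.175   0.0547] w@.054 [ 0.4709 -0.1753  0.054 ] s [ 0.47   -0.1741  0.054 ]
[ 0.48741874 -0.17893835  0.05439892]
wrist rib c [ 0.4877254  -0.17907904  0.054     ] yaw 0.061366577459315265
[[ 0.5187 -0.1546  0.032 ]
 [ 0.5214 -0.1995  0.032 ]
 [ 0.4574 -0.2042  0.032 ]
 [ 0.4546 -0.1585  0.032 ]]
wrist plate c [ 0.48804661 -0.17920235  0.032     ] yaw 0.06754483666134826
scene rib c [ 0.48704948 -0.17840614  0.054     ]
[[ 5.250e-02 -3.000e-04  9.986e-01]
 [-9.986e-01  1.000e-04  5.250e-02]
 [-2.000e-04 -1.000e+00 -3.000e-04]]
```

move_arm --rows '[[[0,-0.01,0],[-0.001,0.03,-0.0023],0],[[0,0,0],[0,0.03,0],0],[[0,0,0],[0,0.03,0],0],[[0,0,0],[0,0.025,0],0],[[0,0,0],[0,0.015,0],0]]'

```text
time_s: 2.75
eef_pos: [0.4855, -0.178, 0.098]
tcp_rot: [-0.515, 0.516, -0.486, 0.483]
wrist_force: [-1.1, -0.0, -0.7]
finger_gap: 0.497
```

```bash
python3 - <<'E'
from h import *
o,im=snap('wrist','w2.png'); print(o['time_s'],o['eef_pos'],o['finger_gap'],o['wrist_force'])
o,im=snap('scene','s2.png')
cv2.imwrite('pics/s2c.png',cv2.resize(im[210:320,260:370],None,fx=5,fy=5,interpolation=cv2.INTER_CUBIC))
E
```

```text
2.75 [ 0.4855488  -0.17800291  0.09795319] 0.49676507385147445 [-1.08004419 -0.03317594 -0.7089089 ]
```

View pics/w2.png

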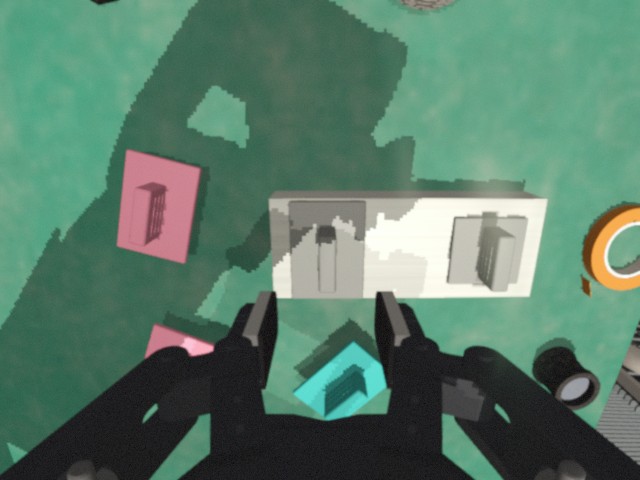

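View pics/s2c.png

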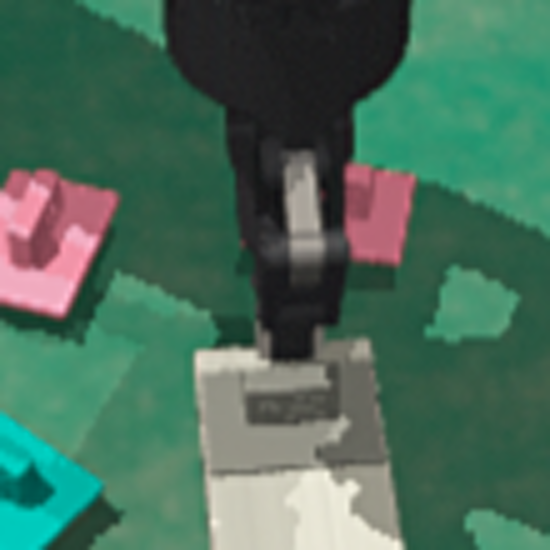

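move_arm --rows '[[[0,0,0],[0.0005,0.017,0.001],0],[[0,0,0],[0,0.017,0],0],[[0,0,0],[0,0.014,0],0],[[0,0,0],[0,0.01,0],0],[[0,0,0],[0,0.004,0],0]]'

```text
time_s: 3.27
eef_pos: [0.4886, -0.1795, 0.039]
tcp_rot: [-0.515, 0.515, -0.485, 0.484]
wrist_force: [-0.4, -0.5, 0.3]
finger_gap: 0.5
```

```bash
python3 - <<'E'
from h import *
o,im=snap('wrist','w3.png'); print(o['time_s'],o['eef_pos'],o['finger_gap'],o['wrist_force'])
o,im=snap('side','d3.png')
cv2.imwrite('pics/d3c.png',cv2.resize(im[140:260,260:380],None,fx=5,fy=5,interpolation=cv2.INTER_CUBIC))
E
```

```text
3.2667 [ 0.48859694 -0.17951826  0.03895625] 0.5002199559797093 [-0.36606215 -0.54707237  0.32325137]
```

View pics/w3.png

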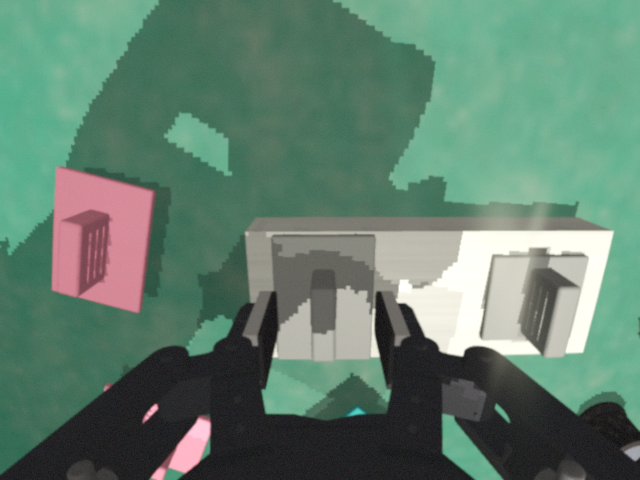

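View pics/d3c.png

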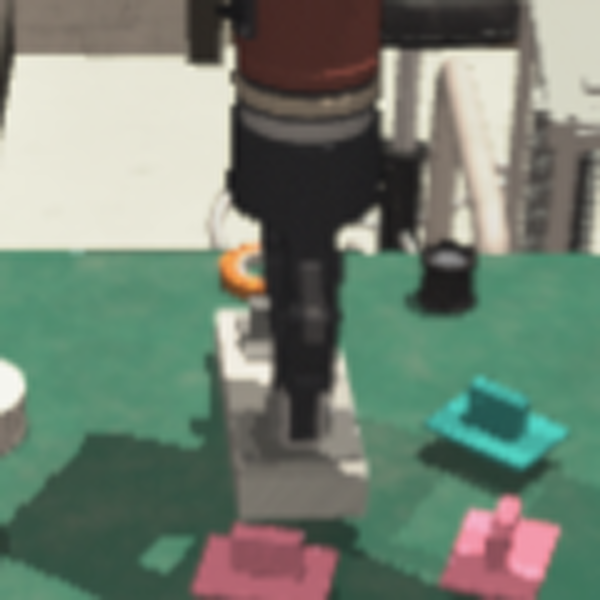

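move_arm --rows '[[[0,0,0],[0,0.0045,-0.001],0],[[0,0,0],[0,0,0],0],[[0,0,0],[0,0,0],-1],[[0,0,0],[0,0,0],-1],[[0,0,0],[0,0,0],-1]]' --squeeze 60

```text
time_s: 3.78
eef_pos: [0.4883, -0.1799, 0.0356]
tcp_rot: [0.515, -0.515, 0.484, -0.485]
wrist_force: [2.7, -1.7, 0.7]
finger_gap: 0.099
```

move_arm --rows '[[[0,0,0],[0,0,0],-1],[[0,0,0],[0,0,0],-1],[[0,0,0],[0,0,0],-1],[[0,0,0],[0,0,0],-1],[[0,0,0],[0,0,0],-1]]'

```text
time_s: 4.2
eef_pos: [0.4884, -0.18, 0.0355]
tcp_rot: [0.515, -0.515, 0.484, -0.485]
wrist_force: [0.6, 0.3, 5.4]
finger_gap: 0.103
```

move_arm --rows '[[[0,0,0],[0,-0.01,0],-1],[[0,0,0],[0,-0.015,0],-1],[[0,0,0],[0,-0.02,0],-1],[[0,0,0],[0,-0.025,0],-1],[[0,0,0],[0,-0.025,0],-1]]'

```text
time_s: 4.62
eef_pos: [0.4863, -0.1789, 0.1297]
tcp_rot: [-0.515, 0.515, -0.486, 0.483]
wrist_force: [0.1, -0.6, -0.7]
finger_gap: 0.097
```

```bash
python3 - <<'E'
from h import *
o,im=snap('wrist','w4.png'); print(o['time_s'],o['eef_pos'],o['finger_gap'],o['wrist_force'])
o,im=snap('scene','s4.png')
cv2.imwrite('pics/s4c.png',cv2.resize(im[150:200,265:335],None,fx=11,fy=11,interpolation=cv2.INTER_CUBIC))
cv2.imwrite('pics/s4d.png',cv2.resize(im[200:320,260:380],None,fx=5,fy=5,interpolation=cv2.INTER_CUBIC))
o,im=snap('side','d4.png')
cv2.imwrite('pics/d4c.png',cv2.resize(im[310:365,300:385],None,fx=9,fy=9,interpolation=cv2.INTER_CUBIC))
E
```

```text
4.6167 [ 0.48627254 -0.17885477  0.12974739] 0.0967912632110048 [ 0.13387555 -0.59219681 -0.66033507]
```

View pics/w4.png

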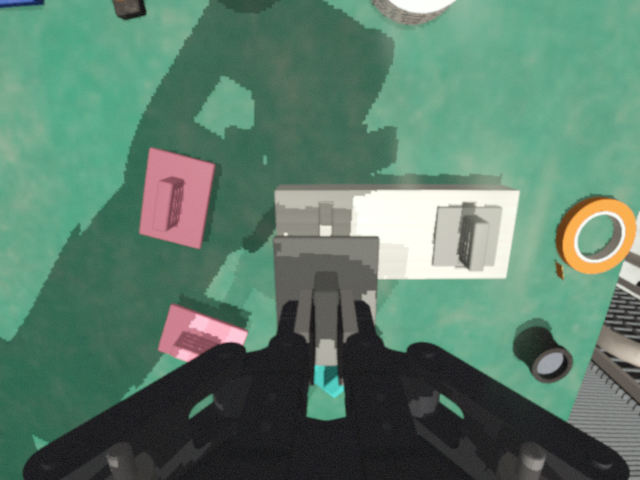

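View pics/s4d.png

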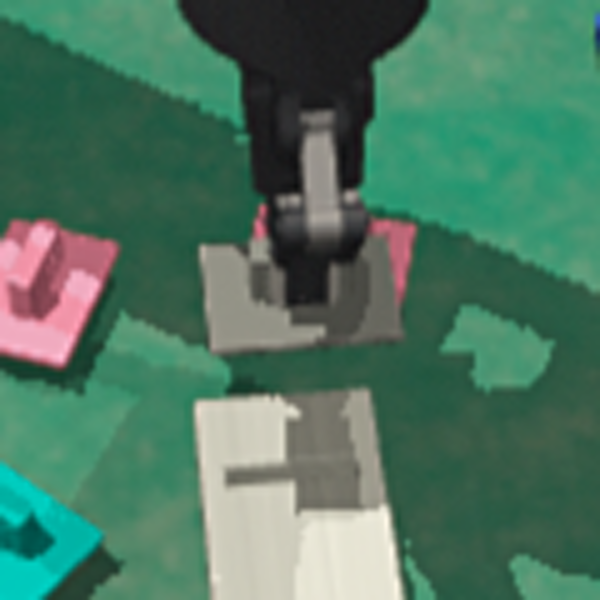

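View pics/s4c.png

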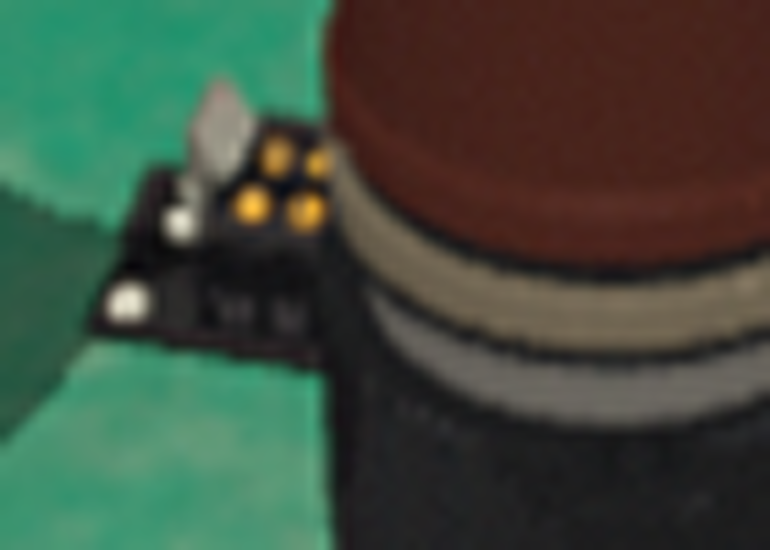

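View pics/d4c.png

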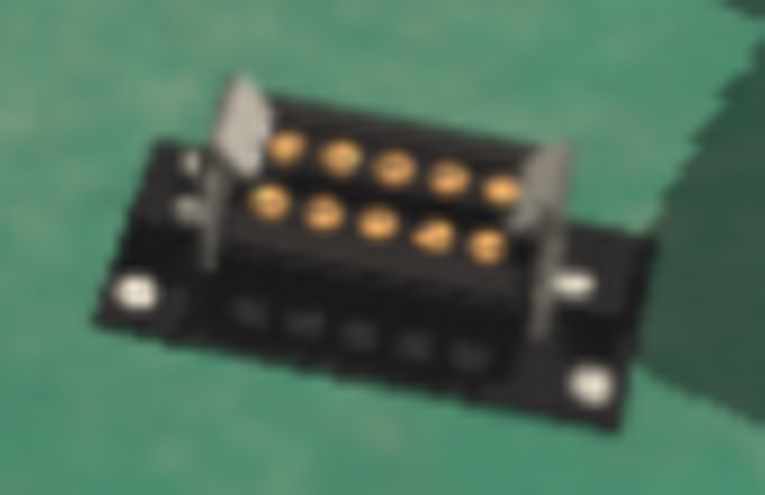

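move_arm --rows '[[[0,0,0],[-0.01,-0.01,-0.002],-1],[[0,0,0],[-0.02,-0.01,-0.004],-1],[[0,0,0],[-0.026,-0.01,-0.004],-1],[[0,0,0],[-0.026,0,-0.004],-1],[[0,0,0],[-0.026,0,-0.004],-1]]'

```text
time_s: 5.18
eef_pos: [0.4619, -0.0718, 0.1588]
tcp_rot: [-0.514, 0.515, -0.485, 0.484]
wrist_force: [0.5, 0.1, -0.2]
finger_gap: 0.101
```

move_arm --rows '[[[0,0,0],[-0.026,0,-0.004],-1],[[0,0,0],[-0.026,0,-0.004],-1],[[0,0,0],[-0.026,0,-0.004],-1],[[0,0,0],[-0.026,0,-0.004],-1],[[0,0,0],[-0.026,0,-0.004],-1]]'

```text
time_s: 5.6
eef_pos: [0.4331, 0.0569, 0.1579]
tcp_rot: [-0.514, 0.516, -0.486, 0.484]
wrist_force: [0.7, -0.0, -0.5]
finger_gap: 0.1
```

move_arm --rows '[[[0,0,0],[-0.026,0,-0.004],-1],[[0,0,0],[-0.026,0,-0.004],-1],[[0,0,0],[-0.026,0,-0.004],-1],[[0,0,0],[-0.026,0,-0.004],-1],[[0,0,0],[-0.026,0,-0.004],-1]]'

```text
time_s: 6.02
eef_pos: [0.4053, 0.185, 0.1579]
tcp_rot: [-0.514, 0.516, -0.485, 0.484]
wrist_force: [1.3, 0.6, -0.9]
finger_gap: 0.099
```

move_arm --rows '[[[0,0.1,0],[-0.01,0,-0.002],-1],[[0,0.1,0],[0,0,0],-1],[[0,0.08,0],[0,0,0],-1],[[0,0,0],[0,0,0],-1],[[0,0,0],[0,0,0],-1]]'

```text
time_s: 6.43
eef_pos: [0.4035, 0.1938, 0.1583]
tcp_rot: [0.442, -0.444, 0.552, -0.551]
wrist_force: [-0.2, 0.3, -0.2]
finger_gap: 0.102
```

```bash
python3 - <<'E'
from h import *
o,im=snap('wrist','w5.png'); print(o['time_s'],o['eef_pos'],o['finger_gap'],o['wrist_force']); c,T=camT('wrist',o); np.save('T_w5.npy',T); 
print(R.from_quat(o['tcp_rot'][[1,2,3,0]]).as_matrix().round(4))
E
```

```text
6.4333 [0.40352984 0.19375105 0.1582808 ] 0.10212657658928773 [-0.16015705  0.28369941 -0.23381529]
[[-2.152e-01 -3.100e-03  9.766e-01]
 [-9.766e-01 -9.000e-04 -2.152e-01]
 [ 1.600e-03 -1.000e+00 -2.800e-03]]
```

View pics/w5.png

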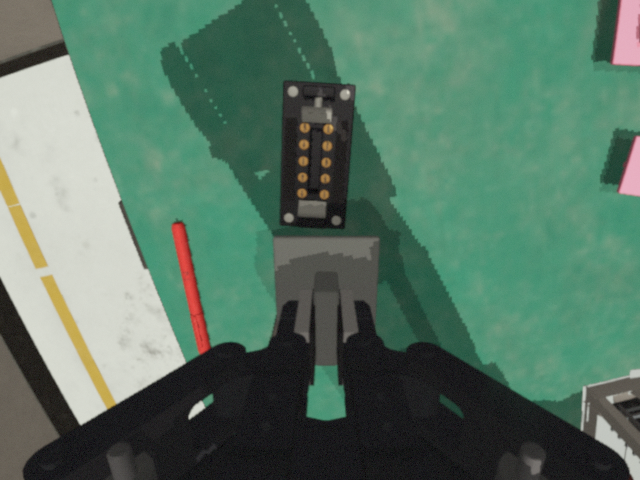

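```bash
python3 - <<'E'
from h import *
im=cv2.imread('pics/w5.png'); a=cv2.resize(im[75:235,265:370],None,fx=5,fy=5,interpolation=cv2.INTER_CUBIC); cv2.imwrite('pics/w5c.png',cv2.convertScaleAbs(a,alpha=1.6,beta=10)[:,:])
hsv=cv2.cvtColor(im,cv2.COLOR_BGR2HSV); m=cv2.inRange(hsv,(8,90,90),(30,255,255)); m[:110]=0;m[205:]=0;m[:,:290]=0;m[:,340:]=0
n,l,st,ce=cv2.connectedComponentsWithStats(m); T=np.load('T_w5.npy');c=vision.calibration('wrist')
for i in range(1,n):
    if st[i,4]>5: print(ce[i].round(1),st[i,4],atz(c,T,ce[i],.031).round(4))
E
```

```text
[304.2 127.3] 89 [0.4804 0.1916 0.031 ]
[328.  128.6] 93 [0.4758 0.1752 0.031 ]
[303.5 144. ] 89 [0.4691 0.1949 0.031 ]
[326.6 145.5] 86 [0.4644 0.1787 0.031 ]
[302.7 160.6] 81 [0.4577 0.1982 0.031 ]
[325.7 162.2] 82 [0.4528 0.1819 0.031 ]
[302.3 176.9] 80 [0.446  0.2013 0.031 ]
[324.8 178.2] 76 [0.4415 0.1851 0.031 ]
[301.5 192.7] 78 [0.4346 0.2046 0.031 ]
[323.9 194.2] 72 [0.4299 0.1884 0.031 ]
```

View pics/w5c.png

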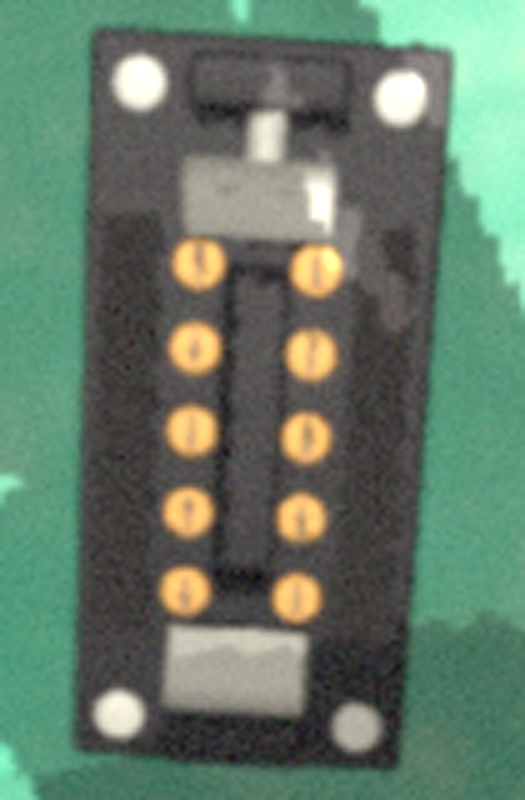

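```bash
python3 - <<'E'
from h import *
im=cv2.imread('pics/w5.png'); cv2.imwrite('pics/w5d.png',cv2.convertScaleAbs(cv2.resize(im[225:375,255:395],None,fx=5,fy=5,interpolation=cv2.INTER_CUBIC),alpha=1.5,beta=10))
T=np.load('T_w5.npy');c=vision.calibration('wrist'); cs,Ts=camT('scene'); cd,Td=camT('side')
wp=[(304.2,127.3),(328,128.6),(303.5,144),(326.6,145.5),(302.7,160.6),(325.7,162.2),(302.3,176.9),(324.8,178.2),(301.5,192.7),(323.9,194.2)]
# order: +x..-x, (+y,-y)
S=lambda p,k,ox,oy:(ox+(p[0]+.5)/k-.5,oy+(p[1]+.5)/k-.5)
dt=[(285,148),(341,157),(394,167),(448,178),(501,188)];db=[(268,201),(323,212),(377,222),(431,235),(486,245)] # side: left=+x; top=-y
st=[(250,142),(295,150),(346,157),(394,165),None][::-1]; sb=[(230,187),(278,192),(325,198),(374,205),(426,215)][::-1] # ->+x first; top=+y
P=[]
for i in range(5):
  for j in range(2):
    rs=[ray(c,T,wp[2*i+j])]; d=(db if j==0 else dt)[i]; rs.append(ray(cd,Td,S(d,9,300,310)))
    s=(st if j==0 else sb)[i]
    if s: rs.append(ray(cs,Ts,S(s,10,265,150)))
    P.append(tri(rs)); print(P[-1].round(4), tri(rs[1:]).round(4) if s else '', tri(rs[:2]).round(4))
P=np.array(P); print('mean',P.mean(0)); 
q=np.array([atz(c,T,p,.031) for p in wp]); print('wrist mean',q.mean(0)); v=(q[0:4]-q[6:10]).mean(0); print('yaw',np.arctan2(v[1],v[0]))
q=[atz(c,T,S(p,5,265,75),.006) for p in [(95,32),(452,48),(400,768),(78,748)]]; print(np.round(q,4)); print('foot',np.mean(q,0))
v=q[0]+q[1]-q[2]-q[3]; print(np.arctan2(v[1],v[0]))
E
```

```text
[0.4808 0.1917 0.0306]  [0.4808 0.1917 0.0306]
[0.476  0.176  0.0315] [0.4762 0.1769 0.0315] [0.4762 0.1752 0.0296]
[0.4691 0.1953 0.0316] [0.469  0.1959 0.0316] [0.4693 0.1949 0.0305]
[0.4642 0.1794 0.032 ] [0.4641 0.1803 0.0321] [0.4645 0.1787 0.0304]
[0.4577 0.1986 0.0318] [0.4577 0.199  0.0318] [0.4579 0.1982 0.0309]
[0.4528 0.1826 0.032 ] [0.4527 0.1833 0.032 ] [0.4531 0.1819 0.0306]
[0.446  0.2019 0.0314] [0.4459 0.2025 0.0314] [0.4464 0.2013 0.0301]
[0.4414 0.1857 0.0317] [0.4414 0.1863 0.0317] [0.4416 0.1851 0.0304]
[0.4348 0.2051 0.0316] [0.4349 0.2057 0.0317] [0.435  0.2047 0.0305]
[0.43   0.1887 0.0313] [0.4301 0.189  0.0313] [0.4302 0.1884 0.0307]
mean [0.4552719  0.19048965 0.03154139]
wrist mean [0.4552238  0.18999245 0.031     ]
yaw -0.2753766346159194
[[0.5171 0.2005 0.006 ]
 [0.5032 0.148  0.006 ]
 [0.3929 0.1786 0.006 ]
 [0.4081 0.2312 0.006 ]]
foot [0.45531629 0.18957535 0.006     ]
-0.2724522363221244
```

View pics/w5d.png

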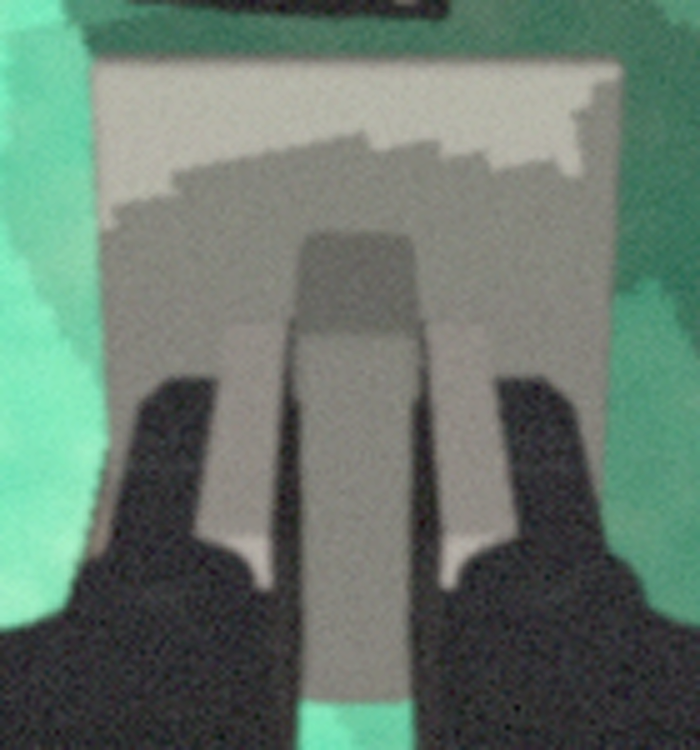

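```bash
python3 - <<'E'
from h import *
c=vision.calibration('wrist'); Tt=np.array(c['T_tool_cam'])
S=lambda p,k,ox,oy:(ox+(p[0]+.5)/k-.5,oy+(p[1]+.5)/k-.5)
def at_y(px,y):
    o,d=ray(c,Tt,px); return o+d*(y-o[1])/d[1]
for y in(.0025,.0035,.0045):
    a=at_y(S((93,60),5,255,225),y);b=at_y(S((622,62),5,255,225),y); print(y,a.round(4),b.round(4),'w',np.linalg.norm(a-b),'mid x',(a+b)[0]/2,'ctr z',(a+b)[2]/2-.032)
# rib top, y=-(0.026-0.004)+.0035
y=.0035-.022
a=[at_y(S(p,5,255,225),y) for p in [(297,333),(418,333),(411,702),(300,702)]];print(np.round(a,4),np.mean(a,0))
E
```

```text
0.0025 [-0.0213  0.0025  0.0327] [0.0231 0.0025 0.0325] w 0.04440586595492588 mid x 0.0008864261296675415 ctr z 0.0005781908037210751
0.0035 [-0.0215  0.0035  0.0323] [0.0232 0.0035 0.0322] w 0.04471454869561193 mid x 0.0008880687679127513 ctr z 0.0002650372262287537
0.0045 [-0.0216  0.0045  0.032 ] [0.0234 0.0045 0.0319] w 0.04502323143629799 mid x 0.0008897114061579611 ctr z -4.811635126356073e-05
[[-0.0037 -0.0185  0.0177]
 [ 0.0054 -0.0185  0.0177]
 [ 0.0053 -0.0185 -0.0156]
 [-0.0038 -0.0185 -0.0156]] [ 0.00080493 -0.0185      0.00105563]
```

move_arm --rows '[[[0,0,0],[-0.002,0,0.0127],-1],[[0,0,0],[-0.002,0,0.0127],-1],[[0,0,0],[-0.002,0,0.0127],-1],[[0,0,0],[-0.0022,0,0.0127],-1],[[0,0.058,0],[0,0,0],-1]]'

```text
time_s: 6.9
eef_pos: [0.4584, 0.1905, 0.1598]
tcp_rot: [-0.426, 0.425, -0.564, 0.565]
wrist_force: [0.0, -0.2, 0.7]
finger_gap: 0.1
```

move_arm --rows '[[[0,0,0],[0,0.015,0],-1],[[0,0,0],[0,0.02,0],-1],[[0,0,0],[0,0.015,0],-1],[[0,0,0],[0,0,0],-1],[[0,0,0],[0,0,0],-1]]'

```text
time_s: 7.32
eef_pos: [0.455, 0.1904, 0.1086]
tcp_rot: [0.425, -0.427, 0.565, -0.564]
wrist_force: [1.4, 0.1, -0.1]
finger_gap: 0.104
```

```bash
python3 - <<'E'
from h import *
o,im=snap('wrist','w6.png'); print(o['time_s'],o['eef_pos'],o['finger_gap'],o['wrist_force']); c,T=camT('wrist',o)
m=R.from_quat(o['tcp_rot'][[1,2,3,0]]).as_matrix(); print(np.arctan2(m[1,2],m[0,2]),m.round(4).tolist())
o,im=snap('scene','s6.png')
cv2.imwrite('pics/s6c.png',cv2.resize(im[110:200,250:350],None,fx=6,fy=6,interpolation=cv2.INTER_CUBIC))
o,im=snap('side','d6.png')
cv2.imwrite('pics/d6c.png',cv2.resize(im[270:370,290:390],None,fx=6,fy=6,interpolation=cv2.INTER_CUBIC))
E
```

```text
7.3167 [0.45500517 0.19039418 0.10857055] 0.10370996666968989 [ 1.36874098  0.12831903 -0.11810332]
-0.2768516452043657 [[-0.2733, -0.0034, 0.9619], [-0.9619, -0.0009, -0.2733], [0.0018, -1.0, -0.003]]
```

View pics/w6.png

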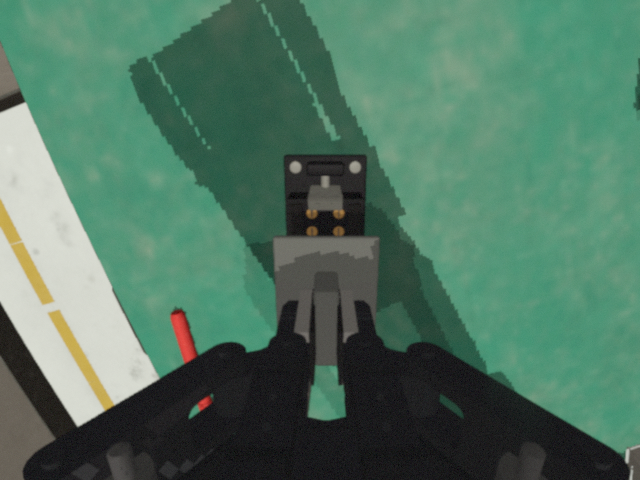

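View pics/s6c.png

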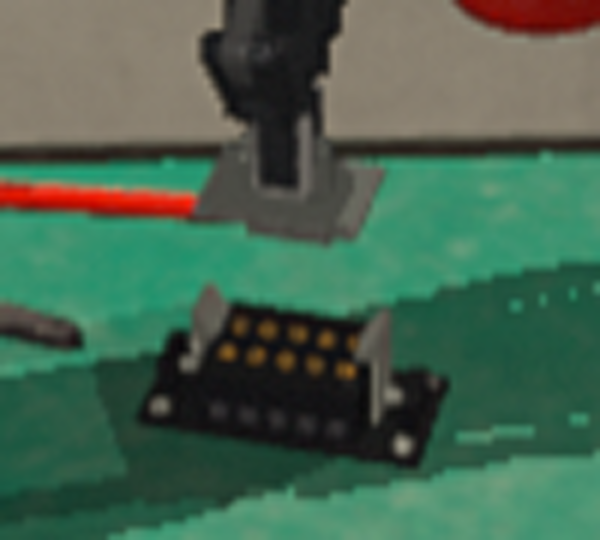

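View pics/d6c.png

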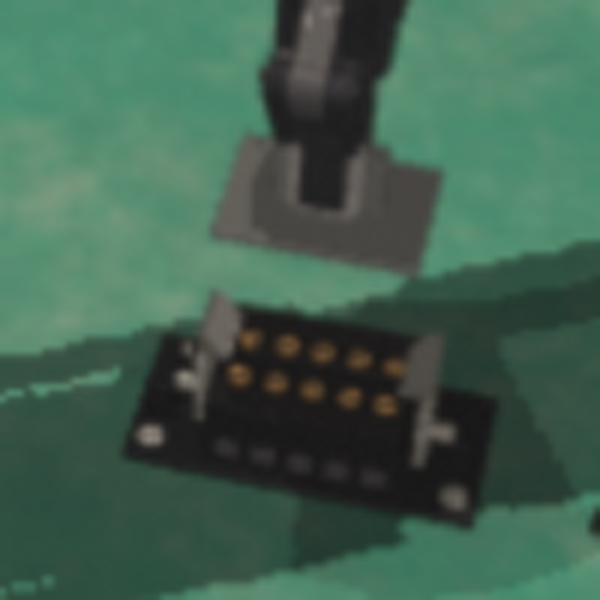

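move_arm --rows '[[[0,0,0],[-0.0005,0.01,0],-1],[[0,0,0],[0,0.014,0],-1],[[0,0,0],[0,0.013,0],-1],[[0,0,0],[0,0.006,0],-1],[[0,0,0],[0,0,0],-1]]' --squeeze 80

```text
time_s: 7.88
eef_pos: [0.455, 0.1912, 0.0653]
tcp_rot: [0.425, -0.427, 0.565, -0.564]
wrist_force: [-0.7, -0.5, -0.8]
finger_gap: 0.096
```

move_arm --rows '[[[0,0,0],[0,0.0025,0],-1],[[0,0,0],[0,0.0025,0],-1],[[0,0,0],[0,0.0025,0],-1],[[0,0,0],[0,0.002,0],-1],[[0,0,0],[0,0,0],-1]]'

```text
time_s: 8.3
eef_pos: [0.4563, 0.1915, 0.0572]
tcp_rot: [0.426, -0.426, 0.564, -0.564]
wrist_force: [0.4, -0.0, -0.6]
finger_gap: 0.096
```

```bash
python3 - <<'E'
from h import *
o,im=snap('scene','s7.png'); print(o['time_s'],o['eef_pos'],o['finger_gap'],o['wrist_force'],o['wrist_torque'])
cv2.imwrite('pics/s7c.png',cv2.resize(im[120:200,250:350],None,fx=6,fy=6,interpolation=cv2.INTER_CUBIC))
o,im=snap('side','d7.png')
cv2.imwrite('pics/d7c.png',cv2.resize(im[280:370,290:390],None,fx=6,fy=6,interpolation=cv2.INTER_CUBIC))
E
```

```text
8.3 [0.45626601 0.19146685 0.05719163] 0.09564562283143088 [ 0.36729201 -0.01361826 -0.63748548] [ 0.007295    0.03142389 -0.02916689]
```

View pics/s7c.png

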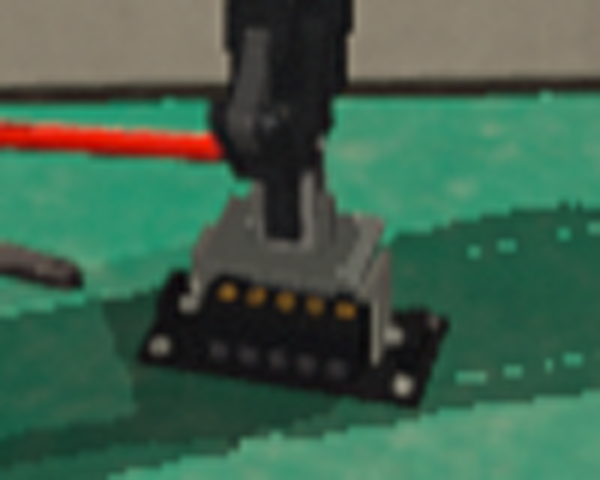

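View pics/d7c.png

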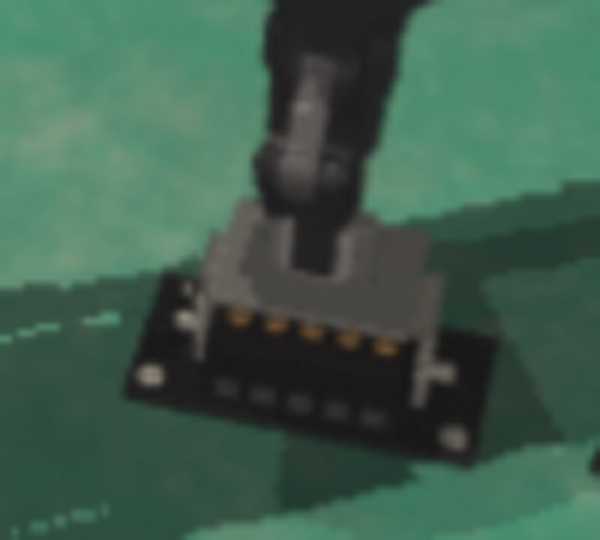

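move_arm --rows '[[[0,0,0],[0,0.0015,-0.0008],-1],[[0,0,0],[0,0.0015,0],-1],[[0,0,0],[0,0.0015,0],-1],[[0,0,0],[0,0.0015,0],-1],[[0,0,0],[0,0,0],-1]]'

```text
time_s: 8.82
eef_pos: [0.456, 0.1918, 0.0515]
tcp_rot: [-0.426, 0.426, -0.564, 0.564]
wrist_force: [-0.2, -0.1, 0.5]
finger_gap: 0.093
```

move_arm --rows '[[[0,0,0],[0,0.0005,0],-1],[[0,0,0],[0,0.0005,0],-1],[[0,0,0],[0,0.0005,0],-1],[[0,0,0],[0,0.0005,0],-1],[[0,0,0],[0,0,0],-1]]'

```text
time_s: 9.23
eef_pos: [0.4567, 0.192, 0.0506]
tcp_rot: [-0.427, 0.426, -0.564, 0.565]
wrist_force: [-1.2, -0.8, 5.6]
finger_gap: 0.092
```

move_arm --rows '[[[0,0,0],[0,0.001,0],-1],[[0,0,0],[0,0.001,0],-1],[[0,0,0],[0,0.001,0],-1],[[0,0,0],[0,0.001,0],-1],[[0,0,0],[0,0,0],-1]]'

```text
time_s: 9.65
eef_pos: [0.4576, 0.1922, 0.0475]
tcp_rot: [-0.427, 0.425, -0.564, 0.565]
wrist_force: [-1.0, -0.3, 9.7]
finger_gap: 0.092
```

move_arm --rows '[[[0,0,0],[0,0.001,0],-1],[[0,0,0],[0,0.001,0],-1],[[0,0,0],[0,0.001,0],-1],[[0,0,0],[0,0.001,0],-1],[[0,0,0],[0,0,0],-1]]'

```text
time_s: 10.07
eef_pos: [0.4558, 0.1919, 0.0412]
tcp_rot: [-0.426, 0.426, -0.564, 0.564]
wrist_force: [0.7, 1.3, -4.2]
finger_gap: 0.095
```

move_arm --rows '[[[0,0,0],[0,0.0005,0],-1],[[0,0,0],[0,0.0005,0],-1],[[0,0,0],[0,0.0005,0],-1],[[0,0,0],[0,0.0005,0],-1],[[0,0,0],[0,0,0],-1]]'

```text
time_s: 10.48
eef_pos: [0.4547, 0.1914, 0.0396]
tcp_rot: [0.425, -0.427, 0.565, -0.564]
wrist_force: [-3.7, -1.2, 7.6]
finger_gap: 0.09
```

```bash
python3 - <<'E'
from h import *
o,im=snap('scene','s8.png'); print(o['time_s'],o['eef_pos'],o['finger_gap'],o['wrist_force'],o['wrist_torque'])
cv2.imwrite('pics/s8c.png',cv2.resize(im[120:200,250:350],None,fx=6,fy=6,interpolation=cv2.INTER_CUBIC))
o,im=snap('side','d8.png')
cv2.imwrite('pics/d8c.png',cv2.resize(im[280:370,290:390],None,fx=6,fy=6,interpolation=cv2.INTER_CUBIC))
o,im=snap('wrist','w8.png')
cv2.imwrite('pics/w8c.png',cv2.resize(im[150:390,220:420],None,fx=3,fy=2.5,interpolation=cv2.INTER_CUBIC))
E
```

```text
10.4833 [0.4547222  0.19142064 0.03959637] 0.09042367547193929 [-3.66209665 -1.21312037  7.56226209] [-0.15459084  0.51673362 -0.00390331]
```

View pics/s8c.png

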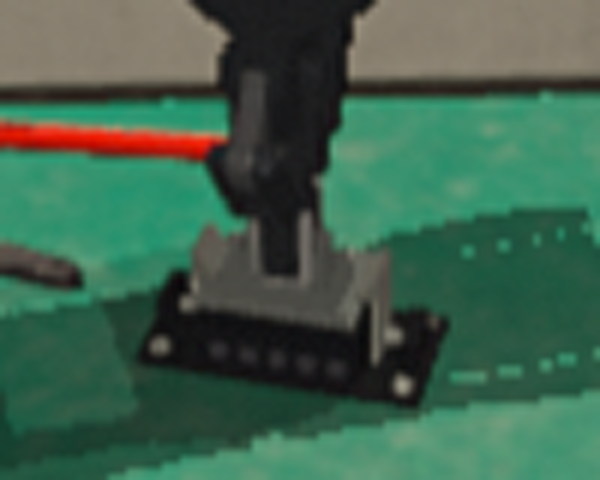

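View pics/d8c.png

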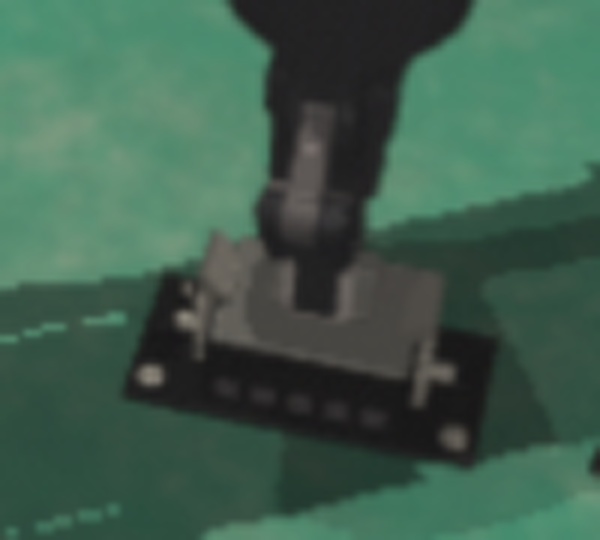

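View pics/w8c.png

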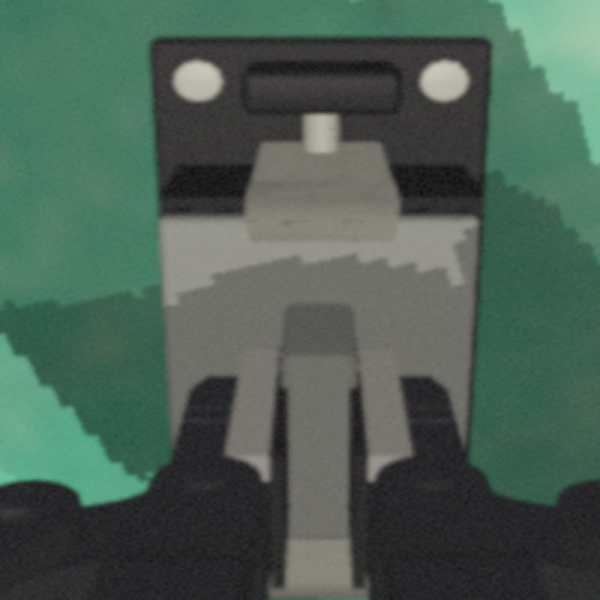

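move_arm --rows '[[[0,0,0],[0,0.0006,0],-1],[[0,0,0],[0,0,0],-1],[[0,0,0],[0,0,0],-1],[[0,0,0],[0,0,0],-1],[[0,0,0],[0,0,0],-1]]'

```text
time_s: 11.05
eef_pos: [0.4547, 0.1914, 0.0396]
tcp_rot: [0.425, -0.427, 0.565, -0.564]
wrist_force: [-5.0, -1.7, 11.6]
finger_gap: 0.093
```

move_arm --rows '[[[0,0,0],[0,0,0],-1],[[0,0,0],[0,0,0],-1],[[0,0,0],[0,0,0],-1],[[0,0,0],[0,0,0],-1],[[0,0,0],[0,0,0],-1]]'

```text
time_s: 11.47
eef_pos: [0.4547, 0.1914, 0.0396]
tcp_rot: [0.425, -0.427, 0.565, -0.564]
wrist_force: [-5.3, -1.3, 11.2]
finger_gap: 0.096
```

```bash
python3 - <<'E'
from h import *
o,im=snap('wrist','w9.png'); print(o['time_s'],o['eef_pos'],o['wrist_force']); c,T=camT('wrist',o)
s0,a=snap('side','d9.png'); 
b=np.array([.4552,.1906]); ps=-.275; X=np.array([np.cos(ps),np.sin(ps)]);Y=np.array([-X[1],X[0]])
P=lambda x,y,z:np.r_[b+x*X+y*Y,z]
L=[('closed',0,(0,255,0)),('open3',.003,(0,0,255))]
cd,Td=camT('side')
def draw(im,c,T,f,crop,k):
    im=cv2.resize(im,None,fx=k,fy=k,interpolation=cv2.INTER_CUBIC)
    for n,d,col in L:
        for s in(1,-1):
            for x,z in((.028,.039),):
                q=proj(c,T,np.array([P(s*(x+d),-.01,z),P(s*(x+d),.01,z)]))
                q=((q+.5)*k-.5).round().astype(int); cv2.line(im,tuple(map(int,q[0])),tuple(map(int,q[1])),col,1)
    x0,y0,x1,y1=[v*k for v in crop]; cv2.imwrite('pics/'+f,im[y0:y1,x0:x1])
draw(im,c,T,'w9c.png',(260,180,400,300),5); draw(a,cd,Td,'d9c.png',(310,300,380,350),10)
E
```

```text
11.4667 [0.45468908 0.19142316 0.03955206] [-5.28798633 -1.25137546 11.15290721]
```

View pics/w9c.png

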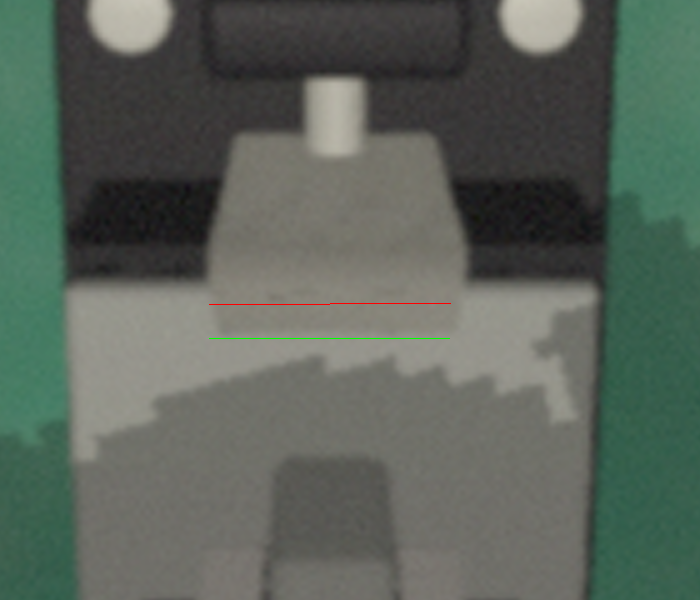

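View pics/d9c.png

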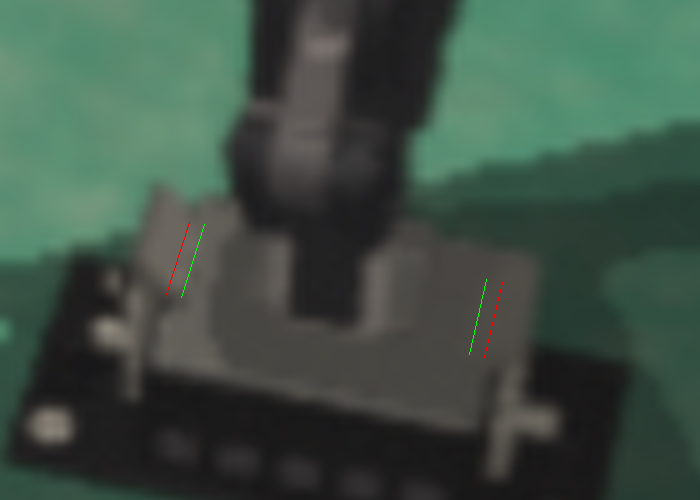

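```bash
python3 - <<'E'
import cv2,numpy as np
o=[]
for f in ('d6','d7','d9'):
    a=cv2.imread(f'pics/{f}.png')[320:352,348:372]; o.append(cv2.resize(cv2.convertScaleAbs(a,alpha=2),None,fx=11,fy=14,interpolation=cv2.INTER_CUBIC))
cv2.imwrite('pics/cmp.png',np.hstack(o))
E
```

```text
(no output)
```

View pics/cmp.png

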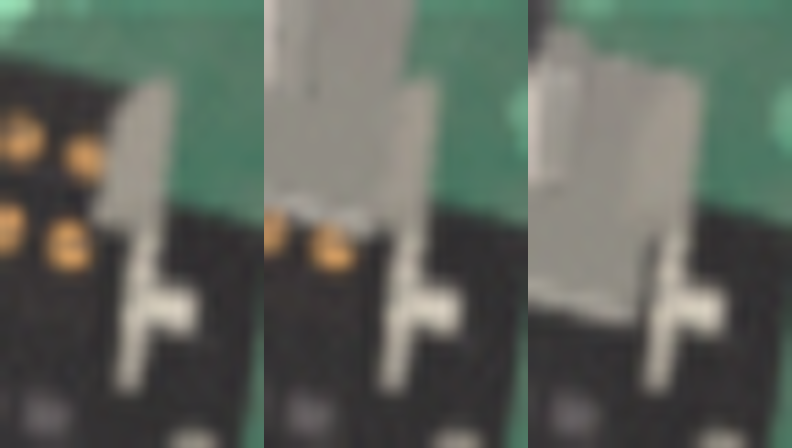

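Both catches show their rest position, and the push is steady at about 11 N, so I'm handing in.

```bash
python3 - <<'E'
from h import *
print(r.finish_job()); o=r.get_obs(); print(o['time_s'],o['eef_pos'],o['wrist_force'],o['finger_gap'])
E
```

```text
the job is handed in; nothing more can be done
None
the job is handed in; nothing more can be done
```

I took the long grey cover out of the rack by its rib, lowered its blade into the terminal block's slot and pressed it home. The job was handed in at about 11.6 s with the arm still gripping the rib and pressing down; no verdict was reported.

**Snap:** the push rose to about 10 N, then the force dropped and went briefly negative (-4 N). It landed with the TCP at 39.6 mm, which puts the cover's origin at about 32 mm.

**Last checks:**
- **Push:** the upward wrist force was steady at about 11 N.
- **Catches:** the +x catch matched its closed position in the wrist view. The -x catch was hard to see directly, so I compared it with earlier side pictures, where its head stands where it did at rest.
- **Position:** the gripper was about 1 mm from the measured block centre.
- **Grip:** the fingers were stopped on the rib, with the opening reading about 0.096.

**What disagreed:**
- The first rough reading of the block from the scene camera was about 7 mm and 0.05 rad off. I replaced it with a measurement from all three cameras.
- A sideways force of about 5 N on the wrist remained at the end.

I never moved near the short cover, the loupe or the stamp, but I did not measure their positions again at the end.

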